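Push a squeezed lemon half through the sprung flap of a prep board's waste chute

ROBOT

A 6-joint arm with a two-finger parallel gripper is mounted at the origin on a cart in front of the work surface, level with it; the furniture and walls round the work are solid. World frame = base frame: x ahead of the robot, y to its left, z up, the work surface at z = 0. Lengths are in m, angles in rad, forces in N, time in s.
With the tool pointing down it reaches from about 0.4 to 0.825 m from the base axis. Payload 7 kg.
Tool frame: the origin (TCP) lies on the front face of the gripper's body, between the roots of the fingers; the fingertips stand 66 mm ahead of it and the grasp point (between the pads) lies 47 mm ahead of it; z points along the fingers, y is the line along which they close (so a half turn about z gives the same grasp; the last joint's range is limited). The gripper opens to 88 mm and grips with 3 to 60 N. Pads are 19 mm wide; open, the fingers measure 130 mm over their backs; the gripper's body (78 mm by 193 mm) begins 47 mm behind the grasp point.
Start: joints at [-0.908, 0.359, 0.012, 0, -1.224, -0.288], TCP at [0.247, -0.628, 0.292] pointing down, gripper open.
Joint ranges: [-3.07, 3.07], [-1.43, 2.12], [-1.02, 1.25], [-3.03, 1.67], [-3.05, -0], [-3.03, 3.03]. Speed limits (rad/s): [2.39, 2.39, 3.01, 3.14, 3.14, 3.14].

INTERFACE

Orientations are given as a rotation vector (axis times angle).
In Python, from workcell import read_state, get_image, sign_off, search_frame, outline_of gives the robot as it stands.
- The arm moves only by the tool apply_moves, never from a script. Its argument "motion" is a list of rows, each an object of numbers: "claw": the closure in counts, from 0 (fully open) to 255 (shut); "x", "y", "z": the shift along the tool's x, y, z in m; "turn": the turn about the tool's z in rad. In form: [{"claw": .., "x": .., "y": .., "z": .., "turn": ..}, ...]. A call has 1 to 5 rows; each row is the pose to reach, as a shift and turn from the pose commanded when the call began, along the tool's axes at that moment; what a row does not reach only later rows make up. A row lasts 1/10 s, in which the tool goes at most 50 mm and 8.59 degrees, less where a joint would pass 70% of its speed; a pose out of reach is approached as far as the arm can. A call with a gripper value outside its range is refused whole. The fingers move at their own pace and stop on an object; "force" is the grip in N (left out, the last holds). Time passes only in rows, so rows that repeat a pose let the fingers close. It gives the time, the measured TCP pose, the force, the opening and the grip force at its end, in the units of the state.
- read_state(): the state, without advancing time (a new reading comes with each control period).
- get_image(name): name is "side" or "top"; returns a dict with "img" (384x512x3 uint8, red, green, blue), "vertical_fov" (degrees; the focal length in pixels is half the picture's height over the tangent of half this angle, whatever the lens; pixels are square), "cx", "cy" (the principal point, pixels), "extrinsics" (4x4, takes a point from camera to world coordinates). Camera axes: x right, y down, z forward; pixel columns grow to the right and rows downward; lengths in m; the calibration is good to about 2 mm. A picture is of the moment at which its call begins. There is no depth.
- sign_off(): hands the job in; it is judged then, once.
Trained networks look in the newest picture that a camera, given by its name, has taken for a name from the list of things; names that differ only in an ending like _2 or _b are one class to them, and where a whole thing is asked for, a point or a joint stands for the part that bears it (a point fixed in the world has none). Each returns a list of dicts, best first, with "confidence" (0 to 1); they miss things now and then, are a little off and sometimes report something else, mostly with a low value. They report only what shows in the picture. A call takes as long as a camera call.
- search_frame(camera, name): "box" ([centre column, centre row, width, height] in pixels, round what is visible of it).
- outline_of(camera, name): "pixels" (384x512 bool, what is visible of it) and "box" ([centre column, centre row, width, height] in pixels, round what is visible of it).
The state is a dict: "time": time; "qpos": joint angles; "joint_velocities": joint speeds; "tau": joint torques, N m; "tool_pos": TCP position; "ee_rot": TCP orientation; "contact_force": force on the tool from outside, world axes, zero at the start; "torque": the same for the moment, N m; "finger_gap": opening from 0.0 (shut) to 1.0 (fully open); "grasp_force": force on a finger pad.
Only numpy, scipy, OpenCV 4.12 (cv2) and the standard library are available. Lean on these libraries where they do the work, as an engineer would, in place of code of your own. Each camera call takes 0.05 s, during which the arm holds its last target. There are 200 camera calls.

TASK

Clear the squeezed lemon half off the chopping board into the waste drawer under it: slide it up to the lip of the chute, press the sprung metal flap well down with one finger while the lemon half is still on the board, and keep it pressed while the other finger pushes the lemon half over the lip so that it drops through; then take the fingers away so that the flap springs shut. Only push the lemon half, never pick it up, and do not push it onto the closed flap. Leave everything else standing where it is.

Things in the scene. Friction and masses are not known exactly. Their poses are not given: they have to be found in the camera images.
- prep_station: Fixed chopping board on a white waste drawer, 280 (x) x 360 (y) x 120 mm high; origin under its centre, on the worktop; at yaw 0 own x points away from the robot, own y to the left. Flat board top at z 120, board 22 thick. Chute opening with flush steel trim: own x -110 to -10, y 30 to 145 mm. Hollow drawer below: floor at z 14, inside x -117 to 117, y -162 to 162.
- chute_lip (a point): Middle of the lip of the chute opening on the side of the lemon half: the 100 mm long edge whose middle lies at own x -60, y +30, z 120 mm of the prep station (top of the board). The lemon half goes over this lip in the station's own +y direction. A wall cabinet hangs behind this work, from x 0.55 m on and 0.48 m up: keep wrist and arm on the near side of it, also when swinging in.
- chute_hinge (a point): Middle of the flap's hinge line, at own x -60, y +145, z 118 mm of the prep station; the hinge line runs along the station's own x, on the far side of the opening from the lemon half.
- flap (a joint): Hinge of the flat steel flap, 96 (along hinge) x 113 x 3 mm, that fills the opening, flush with the board. 0 = shut, level; grows as it is pressed down into the hollow drawer (stop at 1.1 rad), then sloping down from the hinge towards the lip. A spring shuts it: 0.14 N m shut, 0.2 at 0.9 rad, so 3 N in its middle, 8 N at 25 mm from the hinge. Shut, it carries the lemon half.
- flap_free_edge (a point): Middle of the flap's free edge, on the top side; 2 mm beyond the lip when shut.
- lemon_half: Squeezed lemon half lying loose on the board, cut face down: a dome 50 mm across and 28.5 high, nearly upright in its lowest 8 mm, with a nub on top; 30 to 65 g, wet, slides easily (friction 0.3). Origin at the centre of the flat underside, z up. It starts on the -y side of the lip, at own x -75 to -30, y -125 to -35 mm of the prep station.
- juicer: White hand juicer, a dish 98 mm across with a ribbed cone, 45 mm high, and a small loop handle; loose on the far strip of the board; origin at the centre of its underside. Bystander.
- grinder: Pepper grinder, 43 mm across and 112 mm high, black top, standing loose on the far strip of the board beside the chute; origin at the centre of its underside. Bystander.
- oats: Squat glass clip jar, 94 mm across, 69 mm high, standing loose on the worktop at the back; origin at the centre of its underside. Bystander.
- cashews: Glass jar, 114 mm across, 99 mm high, standing loose on the worktop at the back; origin at the centre of its underside. Bystander.

How it is judged:
By the outcome, as a careful person would: the job done as asked, in the order asked, and still so for the second after the job is handed in, with the robot touching nothing.
It also fails if it takes over 48 s, if anything falls off the work surface, if the arm or the gripper's body presses on something with over 40 N, if the wrist force passes 120 N, or if a joint passes its speed limit or range.

## Working session

There is one attempt and no reset: what is moved stays moved. The work goes in short steps, Python scripts to look and compute and a tool call to move; the robot and the scene stay as the last step left them, time stands still between calls to the robot, and variables do not carry over. Pictures are saved under pics/ and viewed, at most 13 in all, crops included, and the job is handed in when it is done.

Besides the shell and the picture viewer there is one more tool, called after ">>>" as name(argument=value, ...) on one line, values as JSON. apply_moves: Moves the arm, as the interface text tells. Its arguments: {"type":"object","properties":{"motion":{"type":"array","items":{"type":"object","properties":{"claw":{"type":"number"},"x":{"type":"number"},"y":{"type":"number"},"z":{"type":"number"},"turn":{"type":"number"}}}},"force":{"type":"number"}},"required":["motion"]}

```bash
mkdir -p pics; cat > h.py <<'E'
import numpy as np, cv2
from workcell import *
from scipy.spatial.transform import Rotation as R
def cam(d):
    h=d['img'].shape[0]; f=h/2/np.tan(np.radians(d['vertical_fov'])/2); return f,d['cx'],d['cy'],np.array(d['extrinsics'])
def ray(d,u,v,z):
    f,cx,cy,E=cam(d); r=E[:3,:3]@np.array([(u-cx)/f,(v-cy)/f,1]); o=E[:3,3]; return o+r*(z-o[2])/r[2]
def proj(d,p):
    f,cx,cy,E=cam(d); q=E[:3,:3].T@(np.array(p)-E[:3,3]); return np.array([f*q[0]/q[2]+cx,f*q[1]/q[2]+cy])
E
python3 - <<'E'
from h import *
for n in('top','side'):
    d=get_image(n); im=d['img'][:,:,::-1]; cv2.imwrite(f'pics/{n}0.png',cv2.resize(im,(800,600)))
    print(n,cam(d))
    for k in('prep_station','lemon_half','flap','juicer','grinder','oats'):
        r=search_frame(n,k)[:2]; print(k,[(np.round(x['box'],1),round(x['confidence'],2)) for x in r])
s=read_state();print(s['tool_pos'],R.from_rotvec(s['ee_rot']).as_matrix().round(3),s['time'])
E
```

```text
top (np.float64(356.1315224212966), 253.0747807773047, 187.67874706018966, array([[-0.00672884, -0.99490797,  0.10056264,  0.49781995],
       [-0.99995981,  0.00609885, -0.00657079,  0.03169287],
       [ 0.00592402, -0.10060281, -0.99490903,  1.07614955],
       [ 0.        ,  0.        ,  0.        ,  1.        ]]))
prep_station [(array([276.3, 229.2, 145.4, 108.8]), 0.8)]
lemon_half [(array([300.2, 244.5,  13.9,  23. ]), 0.8)]
flap [(array([241.9, 240.2,  46. ,  39.7]), 0.6)]
juicer [(array([313. , 192.6,  41.3,  39.4]), 0.72)]
grinder [(array([234.2, 177.6,  18.3,  12. ]), 0.72)]
oats []
side (np.float64(417.31387617774874), 251.95980732762914, 190.38832289564198, array([[ 0.81275448, -0.34580281,  0.46888225,  0.20549835],
       [-0.58234954, -0.45830038,  0.67143859, -0.54974243],
       [-0.01729644, -0.81876809, -0.57386379,  0.59459498],
       [ 0.        ,  0.        ,  0.        ,  1.        ]]))
prep_station [(array([237.8, 257.9, 227.3, 195.4]), 0.9)]
lemon_half [(array([211.3, 250.8,  31.5,  29.3]), 0.68)]
flap [(array([176.8, 204.8,  66.1,  44.1]), 0.77)]
juicer [(array([292.2, 219.1,  56.4,  44.9]), 0.86)]
grinder [(array([242.9, 146.8,  21.3,  52.6]), 0.86)]
oats [(array([350.6, 206.1,  46.1,  43.7]), 0.83)]
[ 0.24707262 -0.62812983  0.2921653 ] [[-0.931 -0.366  0.   ]
 [-0.366  0.931 -0.   ]
 [-0.    -0.    -1.   ]] 0.7
```

View pics/top0.png

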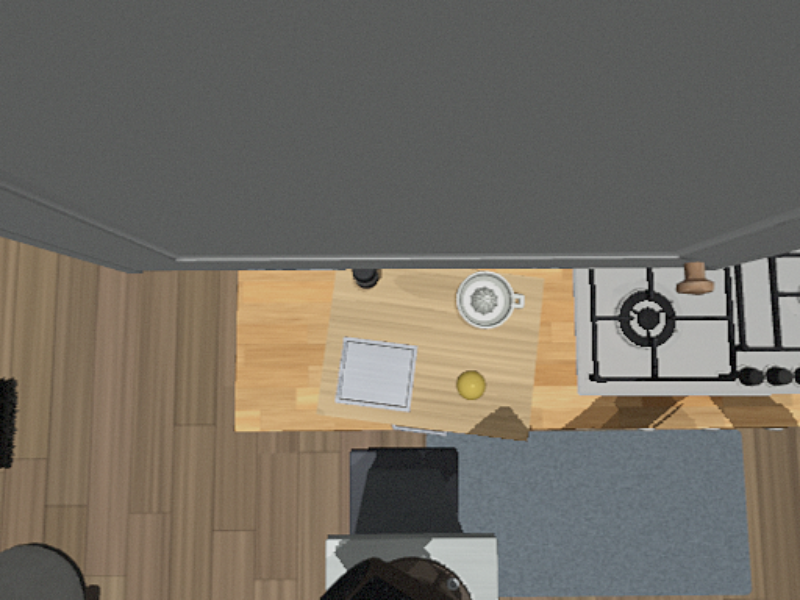

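View pics/side0.png

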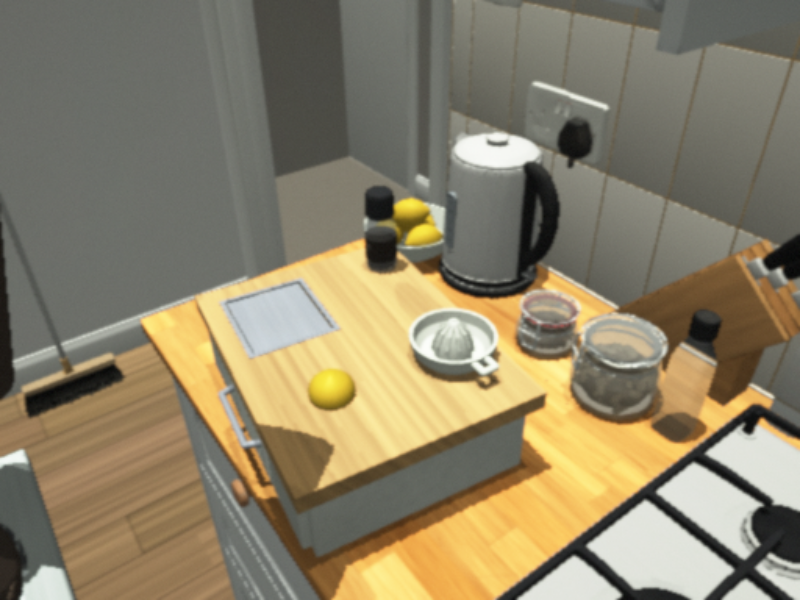

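The top view shows the flap trim corners at about (220,216), (267,221), (262,263) and (215,258) in raw pixels, with the lemon at (301,246). The side view agrees. Next I fit the station pose.

```bash
python3 - <<'E'
from h import *
from scipy.optimize import least_squares
D={};L={}
obs=[]
F=np.array([[-108,32],[-108,145],[-12,145],[-12,32]])/1000.
for n in('top','side'):
    d=get_image(n);D[n]=d
    o=outline_of(n,'flap')[0]; m=o['pixels'].astype(np.uint8)
    c=max(cv2.findContours(m,cv2.RETR_EXTERNAL,cv2.CHAIN_APPROX_NONE)[0],key=cv2.contourArea)
    q=cv2.approxPolyDP(c,6,True)[:,0]; print(n,m.sum(),q.tolist(),[ray(d,*p,.12).round(3).tolist() for p in q])
    mo=cv2.moments(m); 
    obs.append((n,m)); print('cent',ray(d,mo['m10']/mo['m00'],mo['m01']/mo['m00'],.12).round(4))
    l=outline_of(n,'lemon_half')[0]['pixels']; v,u=np.nonzero(l); print('lemon',len(u),ray(d,u.mean(),v.mean(),.133).round(4))
    for k in('grinder','juicer'):
        r=search_frame(n,k)
        if r: b=r[0]['box']; print(k, ray(d,b[0],b[1]+ (b[3]/2-3 if k=='grinder' and n=='side' else 0),.125 if k=='grinder' and n=='side' else (.232 if k=='grinder' else .14)).round(3))
    big=cv2.resize(d['img'][150:300,190:360,::-1] if n=='top' else d['img'][150:350,100:360,::-1],None,fx=3,fy=3,interpolation=cv2.INTER_CUBIC)
    cv2.imwrite(f'pics/{n}1.png',big)
E
```

```text
top 1466 [[225, 220], [219, 253], [258, 259], [263, 225]] [[0.508, 0.101, 0.12], [0.421, 0.117, 0.12], [0.405, 0.014, 0.12], [0.494, -0.0, 0.12]]
cent [0.4582 0.0578 0.12  ]
lemon 262 [ 0.4383 -0.1004  0.133 ]
grinder [0.609 0.073 0.232]
juicer [ 0.576 -0.132  0.14 ]
side 1796 [[210, 207], [189, 182], [145, 194], [163, 225]] [[0.499, 0.009, 0.12], [0.508, 0.108, 0.12], [0.418, 0.123, 0.12], [0.404, 0.014, 0.12]]
cent [0.4532 0.0578 0.12  ]
lemon 675 [ 0.4346 -0.1042  0.133 ]
grinder [0.621 0.069 0.125]
juicer [ 0.578 -0.129  0.14 ]
```

View pics/top1.png

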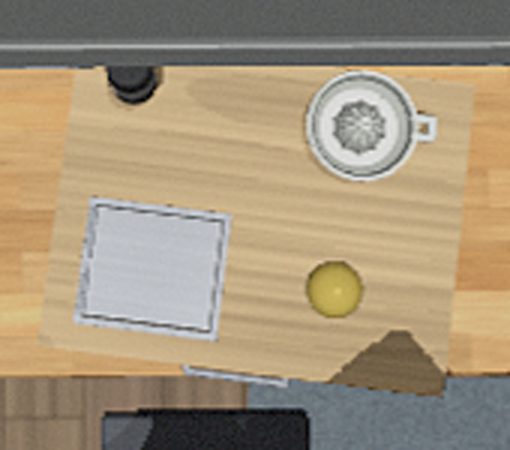

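View pics/side1.png

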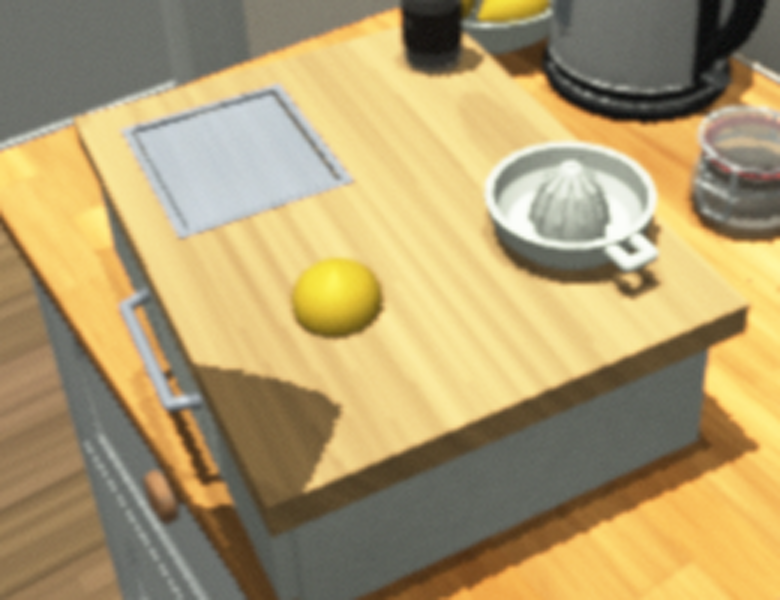

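```bash
python3 - <<'E'
from h import *
from scipy.optimize import least_squares
t=lambda a:np.array(a)/3+[190,150]-.33
s=lambda a:np.array(a)/3+[100,150]-.33
dt=get_image('top');ds=get_image('side')
P=[]
for d,f,pts,bd in((dt,t,[(92,198),(230,213),(216,340),(76,324)],[((38,346),(-140,180)),((443,396),(-140,-180)),((473,86),(140,-180))]),
 (ds,s,[(275,87),(352,183),(185,236),(125,131)],[((77,120),(-140,180)),((272,512),(-140,-180)),((748,308),(140,-180))])):
    for p,(sx,sy) in zip(pts,[(1,1),(1,-1),(-1,-1),(-1,1)]): P.append((d,f(p),('t',sx,sy)))
    for p,o in bd: P.append((d,f(p),('b',)+o))
def res(q):
    x,y,a,w=q; c,s_=np.cos(a),np.sin(a);r=[]
    for d,p,k in P:
        ox,oy=((-.06+k[1]*(.05+w),.0875+k[2]*(.0575+w)) if k[0]=='t' else (k[1]/1000,k[2]/1000))
        r+=list(proj(d,[x+c*ox-s_*oy,y+s_*ox+c*oy,.12])-p)
    return np.array(r)
o=least_squares(res,[.5,-.03,-.1,.005],loss='soft_l1');print(o.x,res(o.x).round(1).reshape(-1,2).tolist())
x,y,a,w=o.x
Rm=np.array([[np.cos(a),-np.sin(a)],[np.sin(a),np.cos(a)]])
print('lemon own',[(Rm.T@(np.array(l)-[x,y])*1000).round(1) for l in([.4383,-.1004],[.4346,-.1042])])
for q in((-60,30),(-60,145)): print(q,Rm@np.array(q)/1000+[x,y])
E
```

```text
[ 0.50563565 -0.03522283 -0.1304067   0.00429156] [[-0.0, 0.1], [-0.2, 0.8], [-0.4, -0.5], [-0.1, -1.0], [-0.3, 0.0], [0.3, 0.4], [0.6, -1.0], [1.3, 0.2], [0.2, 0.1], [-0.5, 1.0], [-0.1, 0.5], [-1.0, 0.1], [-0.8, -0.3], [1.6, -1.1]]
lemon own [array([-58.3, -73.4]), array([-61.5, -77.6])]
(-60, 30) [0.45004623 0.00232468]
(-60, 145) [0.46500053 0.11634823]
```

>>> apply_moves(motion=[{"x": 0.05,"y": -0.03,"z": -0.02,"claw": 0},{"x": 0.1,"y": -0.05,"z": -0.04},{"x": 0.14,"y": -0.07,"z": -0.06},{"x": 0.18,"y": -0.09,"z": -0.06},{"x": 0.2,"y": -0.1,"z": -0.06}])

```text
invalid input
```

>>> apply_moves(motion=[{"claw": 0,"x": 0.05,"y": 0,"z": -0.01,"turn": 0.1},{"claw": 0,"x": 0.1,"y": 0,"z": -0.02,"turn": 0.2},{"claw": 0,"x": 0.15,"y": 0,"z": -0.02,"turn": 0.3},{"claw": 0,"x": 0.2,"y": -0.01,"z": -0.02,"turn": 0.4},{"claw": 0,"x": 0.25,"y": -0.01,"z": -0.02,"turn": 0.5}])

```text
time: 1.8
tool_pos: [0.0193, -0.7289, 0.3122]
ee_rot: [0.202, 3.135, -0.001]
contact_force: [1.1, -0.9, 1.0]
finger_gap: 0.997
grasp_force: 0.0
```

```bash
cat >> h.py <<'E'
def st():
    s=read_state(); M=R.from_rotvec(s['ee_rot']).as_matrix()
    print('t',round(s['time'],2),'p',np.round(s['tool_pos'],4),'q',np.round(s['qpos'],3),'F',np.round(s['contact_force'],1),'gap',s['finger_gap']);print(M.round(3)); return s,M
E
python3 -c "from h import *;st()"
```

```text
t 1.8 p [ 0.0193 -0.7289  0.3122] q [-1.278  0.438  0.179  0.    -1.311 -0.421] F [ 1.1 -0.9  1. ] gap 0.9972707491362228
[[-0.992  0.128  0.   ]
 [ 0.128  0.992 -0.001]
 [-0.    -0.001 -1.   ]]
```

>>> apply_moves(motion=[{"claw": 0,"x": 0.04,"y": -0.03,"z": 0,"turn": 0},{"claw": 0,"x": 0.08,"y": -0.06,"z": 0,"turn": 0},{"claw": 0,"x": 0.11,"y": -0.1,"z": 0,"turn": 0},{"claw": 0,"x": 0.11,"y": -0.14,"z": 0,"turn": 0},{"claw": 0,"x": 0.11,"y": -0.18,"z": 0,"turn": 0}])

```text
time: 2.3
tool_pos: [-0.1133, -0.8937, 0.3126]
ee_rot: [-0.2, -3.135, 0.001]
contact_force: [1.0, -1.0, 1.6]
finger_gap: 1.0
grasp_force: 0.0
```

```bash
python3 -c "from h import *;st()"
```

```text
t 2.3 p [-0.1133 -0.8937  0.3126] q [-1.482  0.765  0.747  0.    -1.553 -0.216] F [ 1.  -1.   1.6] gap 1.0001214196810475
[[-0.992  0.127 -0.   ]
 [ 0.127  0.992 -0.001]
 [ 0.    -0.001 -1.   ]]
```

>>> apply_moves(motion=[{"claw": 0,"x": 0,"y": -0.05,"z": 0,"turn": 0},{"claw": 0,"x": 0,"y": -0.1,"z": 0,"turn": 0},{"claw": 0,"x": 0,"y": -0.15,"z": 0,"turn": 0},{"claw": 0,"x": 0,"y": -0.18,"z": 0,"turn": 0}])

```text
time: 2.7
tool_pos: [-0.1237, -0.9949, 0.2794]
ee_rot: [-0.196, -3.128, 0.041]
contact_force: [-0.4, 0.1, -3.7]
finger_gap: 1.002
grasp_force: 0.0
```

```bash
python3 -c "from h import *;st()"
```

```text
t 2.7 p [-0.1237 -0.9949  0.2794] q [-1.499  1.048  1.245  0.011 -1.743 -0.195] F [-0.4  0.1 -3.7] gap 1.0020142657587026
[[-0.992  0.125 -0.009]
 [ 0.125  0.992 -0.026]
 [ 0.006 -0.027 -1.   ]]
```

>>> apply_moves(motion=[{"claw": 0,"x": 0,"y": -0.05,"z": 0,"turn": 0},{"claw": 0,"x": 0,"y": -0.1,"z": -0.02,"turn": 0},{"claw": 0,"x": 0,"y": -0.15,"z": -0.05,"turn": 0},{"claw": 0,"x": 0,"y": -0.2,"z": -0.1,"turn": 0}])

```text
time: 3.1
tool_pos: [-0.1246, -1.0083, 0.2982]
ee_rot: [-0.195, -3.119, 0.138]
contact_force: [-0.4, 0.4, 0.3]
finger_gap: 1.0
grasp_force: 0.0
```

```bash
python3 -c "from h import *;st()"
```

```text
t 3.1 p [-0.1246 -1.0083  0.2982] q [-1.496  1.036  1.252  0.026 -1.701 -0.196] F [-0.4  0.4  0.3] gap 1.00028697167431
[[-0.992  0.124 -0.019]
 [ 0.125  0.988 -0.087]
 [ 0.008 -0.089 -0.996]]
```

>>> apply_moves(motion=[{"claw": 0,"x": 0,"y": 0.03,"z": 0,"turn": 0},{"claw": 0,"x": 0,"y": 0.06,"z": 0,"turn": 0},{"claw": 0,"x": 0,"y": 0.06,"z": 0,"turn": 0}])

```text
time: 3.4
tool_pos: [-0.1169, -0.9424, 0.2899]
ee_rot: [-0.195, -3.119, 0.121]
contact_force: [-0.3, -1.5, 0.5]
finger_gap: 1.001
grasp_force: 0.0
```

```bash
python3 -c "from h import *;st()"
```

```text
t 3.4 p [-0.1169 -0.9424  0.2899] q [-1.482  0.824  0.801  0.026 -1.473 -0.215] F [-0.3 -1.5  0.5] gap 1.0007500189441298
[[-0.992  0.124 -0.019]
 [ 0.125  0.989 -0.076]
 [ 0.009 -0.078 -0.997]]
```

>>> apply_moves(motion=[{"claw": 0,"x": 0,"y": -0.05,"z": 0,"turn": 0},{"claw": 0,"x": 0,"y": -0.1,"z": 0,"turn": 0},{"claw": 0,"x": 0,"y": -0.2,"z": -0.15,"turn": 0},{"claw": 0,"x": 0,"y": -0.3,"z": -0.25,"turn": 0},{"claw": 0,"x": 0,"y": -0.4,"z": -0.4,"turn": 0}])

```text
time: 3.9
tool_pos: [-0.1221, -0.9938, 0.3632]
ee_rot: [-0.195, -3.107, 0.205]
contact_force: [-0.2, -0.4, 2.2]
finger_gap: 0.999
grasp_force: 0.0
```

```bash
python3 -c "from h import *;st()"
```

```text
t 3.9 p [-0.1221 -0.9938  0.3632] q [-1.488  0.973  1.252  0.041 -1.723 -0.2  ] F [-0.2 -0.4  2.2] gap 0.9991896123036187
[[-0.992  0.123 -0.03 ]
 [ 0.126  0.984 -0.13 ]
 [ 0.013 -0.132 -0.991]]
```

>>> apply_moves(motion=[{"claw": 0,"x": 0,"y": -0.2,"z": 0,"turn": 0},{"claw": 0,"x": 0,"y": -0.4,"z": -0.1,"turn": 0},{"claw": 0,"x": 0,"y": -0.5,"z": -0.1,"turn": 0},{"claw": 0,"x": 0,"y": -0.6,"z": -0.1,"turn": 0},{"claw": 0,"x": 0,"y": -0.6,"z": -0.1,"turn": 0}])

```text
time: 4.4
tool_pos: [-0.1239, -1.0202, 0.3391]
ee_rot: [-0.194, -3.096, 0.272]
contact_force: [-0.3, 0.5, -0.8]
finger_gap: 0.997
grasp_force: 0.0
```

```bash
python3 -c "from h import *;st()"
```

```text
t 4.4 p [-0.1239 -1.0202  0.3391] q [-1.488  1.002  1.252  0.052 -1.651 -0.199] F [-0.3  0.5 -0.8] gap 0.9974978514571017
[[-0.992  0.122 -0.038]
 [ 0.126  0.977 -0.172]
 [ 0.016 -0.175 -0.984]]
```

>>> apply_moves(motion=[{"claw": 0,"x": 0,"y": -0.3,"z": -0.3,"turn": 0},{"claw": 0,"x": 0,"y": -0.5,"z": -0.5,"turn": 0},{"claw": 0,"x": 0,"y": -0.6,"z": -0.6,"turn": 0},{"claw": 0,"x": 0,"y": -0.7,"z": -0.7,"turn": 0},{"claw": 0,"x": 0,"y": -0.8,"z": -0.8,"turn": 0}])

```text
time: 4.9
tool_pos: [-0.1162, -0.9825, 0.442]
ee_rot: [-0.193, -3.082, 0.34]
contact_force: [-1.5, -0.0, 0.3]
finger_gap: 1.002
grasp_force: 0.0
```

>>> apply_moves(motion=[{"claw": 0,"x": 0,"y": -0.5,"z": 0,"turn": 0},{"claw": 0,"x": 0,"y": -0.5,"z": 0,"turn": 0},{"claw": 0,"x": 0,"y": -0.6,"z": 0,"turn": 0},{"claw": 0,"x": 0,"y": -0.7,"z": 0,"turn": 0},{"claw": 0,"x": 0,"y": -0.8,"z": 0,"turn": 0}])

```text
time: 5.4
tool_pos: [-0.1213, -1.0252, 0.3916]
ee_rot: [-0.192, -3.067, 0.404]
contact_force: [0.2, -0.4, -0.3]
finger_gap: 1.0
grasp_force: 0.0
```

```bash
python3 -c "from h import *;st()"
```

```text
t 5.4 p [-0.1213 -1.0252  0.3916] q [-1.477  0.959  1.251  0.081 -1.611 -0.205] F [ 0.2 -0.4 -0.3] gap 1.0004050721941546
[[-0.991  0.117 -0.058]
 [ 0.128  0.958 -0.255]
 [ 0.025 -0.26  -0.965]]
```

>>> apply_moves(motion=[{"claw": 0,"x": 0,"y": -0.3,"z": -0.3,"turn": 0},{"claw": 0,"x": 0,"y": -0.5,"z": -0.5,"turn": 0},{"claw": 0,"x": 0,"y": -0.6,"z": -0.6,"turn": 0},{"claw": 0,"x": 0,"y": -0.7,"z": -0.7,"turn": 0},{"claw": 0,"x": 0,"y": -0.8,"z": -0.8,"turn": 0}])

```text
time: 5.9
tool_pos: [-0.1112, -0.9775, 0.5027]
ee_rot: [-0.191, -3.05, 0.476]
contact_force: [0.5, -0.3, 0.4]
finger_gap: 1.001
grasp_force: 0.0
```

>>> apply_moves(motion=[{"claw": 0,"x": 0,"y": -0.5,"z": 0,"turn": 0},{"claw": 0,"x": 0,"y": -0.5,"z": 0,"turn": 0},{"claw": 0,"x": 0,"y": -0.6,"z": 0,"turn": 0},{"claw": 0,"x": 0,"y": -0.7,"z": 0,"turn": 0},{"claw": 0,"x": 0,"y": -0.8,"z": 0,"turn": 0}])

```text
time: 6.4
tool_pos: [-0.1164, -1.0204, 0.459]
ee_rot: [-0.19, -3.032, 0.537]
contact_force: [0.4, -0.1, 0.5]
finger_gap: 1.002
grasp_force: 0.0
```

```bash
python3 -c "from h import *;st()"
```

```text
t 6.4 p [-0.1164 -1.0204  0.459 ] q [-1.463  0.9    1.251  0.113 -1.585 -0.212] F [ 0.4 -0.1  0.5] gap 1.0022199632344544
[[-0.991  0.111 -0.077]
 [ 0.131  0.932 -0.338]
 [ 0.034 -0.345 -0.938]]
```

>>> apply_moves(motion=[{"claw": 0,"x": 0,"y": -0.3,"z": -0.3,"turn": 0},{"claw": 0,"x": 0,"y": -0.5,"z": -0.5,"turn": 0},{"claw": 0,"x": 0,"y": -0.6,"z": -0.6,"turn": 0},{"claw": 0,"x": 0,"y": -0.7,"z": -0.7,"turn": 0}])

```text
time: 6.8
tool_pos: [-0.1065, -0.9749, 0.5556]
ee_rot: [-0.189, -3.012, 0.609]
contact_force: [0.3, -0.1, 1.1]
finger_gap: 0.996
grasp_force: 0.0
```

```bash
cat >> h.py <<'E'
a=-0.1304; O=np.array([.50564,-.03522,0]); Q=R.from_euler('z',a).as_matrix()
PT={'A_in':(0,.044,.066),'A_out':(0,.065,.066),'B_in':(0,-.044,.066),'B_out':(0,-.065,.066),'corner+':(.039,.0965,0),'corner-':(-.039,.0965,0),'tcp':(0,0,0)}
def own(): 
    s,M=st()
    for k,v in PT.items(): print(k,(Q.T@(np.array(s['tool_pos'])+M@np.array(v)-O)*1000).round(1),end=' ')
    print('\nRown',(Q.T@M).round(3).tolist()); return s,M
def goto(pt,target):
    "shift in tool axes putting point pt at own-frame target (mm)"
    s,M=own(); w=O+Q@(np.array(target)/1000.)-(np.array(s['tool_pos'])+M@np.array(PT[pt])); print('shift',(M.T@w).round(4))
E
python3 -c "from h import *;goto('A_out',(-60,-125,230))"
```

```text
t 6.8 p [-0.1065 -0.9749  0.5556] q [-1.441  0.801  1.252  0.135 -1.64  -0.22 ] F [ 0.3 -0.1  1.1] gap 0.995538525626329
[[-0.991  0.108 -0.085]
 [ 0.132  0.914 -0.383]
 [ 0.037 -0.39  -0.92 ]]
A_in [-487.6 -996.6  477.7] A_out [-487.9 -977.3  469.5] B_in [ -486.5 -1077.6   512. ] B_out [ -486.3 -1097.    520.2] corner+ [-524.9 -922.4  519.3] corner- [-447.  -922.6  516.5] tcp [ -484.8 -1011.3   555.6] 
Rown [[-0.999, -0.012, -0.035], [0.002, 0.921, -0.391], [0.037, -0.39, -0.92]]
shift [-0.4343  0.8729 -0.1275]
```

>>> apply_moves(motion=[{"claw": 0,"x": -0.02,"y": 0.035,"z": -0.005,"turn": 0},{"claw": 0,"x": -0.04,"y": 0.075,"z": -0.01,"turn": 0},{"claw": 0,"x": -0.06,"y": 0.115,"z": -0.015,"turn": 0},{"claw": 0,"x": -0.08,"y": 0.155,"z": -0.02,"turn": 0},{"claw": 0,"x": -0.1,"y": 0.195,"z": -0.03,"turn": 0}])

```text
time: 7.3
tool_pos: [0.0111, -0.8057, 0.503]
ee_rot: [-0.189, -3.014, 0.608]
contact_force: [0.6, -0.9, 0.5]
finger_gap: 1.003
grasp_force: 0.0
```

>>> apply_moves(motion=[{"claw": 0,"x": -0.02,"y": 0.035,"z": -0.005,"turn": 0},{"claw": 0,"x": -0.04,"y": 0.075,"z": -0.01,"turn": 0},{"claw": 0,"x": -0.06,"y": 0.115,"z": -0.015,"turn": 0},{"claw": 0,"x": -0.08,"y": 0.155,"z": -0.02,"turn": 0},{"claw": 0,"x": -0.1,"y": 0.195,"z": -0.03,"turn": 0}])

```text
time: 7.8
tool_pos: [0.1334, -0.6298, 0.4511]
ee_rot: [-0.19, -3.015, 0.607]
contact_force: [1.2, -0.9, 0.3]
finger_gap: 1.0
grasp_force: 0.0
```

```bash
python3 -c "from h import *;goto('A_out',(-60,-125,230))"
```

```text
t 7.8 p [ 0.1334 -0.6298  0.4511] q [-0.924  0.065 -0.204  0.347 -1.059 -0.907] F [ 1.2 -0.9  0.3] gap 1.0002153013895578
[[-0.991  0.109 -0.083]
 [ 0.132  0.915 -0.382]
 [ 0.034 -0.389 -0.921]]
A_in [-294.4 -623.1  373.3] A_out [-294.6 -603.8  365.1] B_in [-293.4 -704.2  407.5] B_out [-293.1 -723.5  415.7] corner+ [-331.8 -549.   414.9] corner- [-253.8 -549.2  412.2] tcp [-291.7 -638.   451.1] 
Rown [[-0.999, -0.011, -0.033], [0.002, 0.921, -0.389], [0.034, -0.389, -0.921]]
shift [-0.2379  0.491  -0.0697]
```

Orientation holds. Continuing.

>>> apply_moves(motion=[{"claw": 0,"x": -0.02,"y": 0.04,"z": -0.01,"turn": 0},{"claw": 0,"x": -0.04,"y": 0.08,"z": -0.02,"turn": 0},{"claw": 0,"x": -0.06,"y": 0.12,"z": -0.03,"turn": 0},{"claw": 0,"x": -0.08,"y": 0.16,"z": -0.035,"turn": 0},{"claw": 0,"x": -0.1,"y": 0.2,"z": -0.04,"turn": 0}])

```text
time: 8.3
tool_pos: [0.2574, -0.4452, 0.4075]
ee_rot: [-0.191, -3.018, 0.608]
contact_force: [1.6, -0.0, -0.7]
finger_gap: 1.003
grasp_force: 0.0
```

>>> apply_moves(motion=[{"claw": 0,"x": -0.02,"y": 0.04,"z": -0.01,"turn": 0},{"claw": 0,"x": -0.04,"y": 0.08,"z": -0.02,"turn": 0},{"claw": 0,"x": -0.06,"y": 0.12,"z": -0.02,"turn": 0},{"claw": 0,"x": -0.09,"y": 0.16,"z": -0.02,"turn": 0},{"claw": 0,"x": -0.11,"y": 0.2,"z": -0.02,"turn": 0}])

```text
time: 8.8
tool_pos: [0.3909, -0.2689, 0.3441]
ee_rot: [-0.19, -3.02, 0.603]
contact_force: [1.3, -0.6, 0.1]
finger_gap: 1.001
grasp_force: 0.0
```

```bash
python3 -c "from h import *;goto('A_out',(-60,-120,200))"
```

```text
t 8.8 p [ 0.3909 -0.2689  0.3441] q [ 0.061 -0.056 -0.585  0.415 -1.183 -1.944] F [ 1.3 -0.6  0.1] gap 1.001373605901095
[[-0.991  0.109 -0.079]
 [ 0.131  0.916 -0.379]
 [ 0.031 -0.386 -0.922]]
A_in [ -85.8 -231.5  266.3] A_out [ -86.  -212.1  258.2] B_in [ -84.9 -312.7  300.2] B_out [ -84.6 -332.1  308.3] corner+ [-123.4 -157.5  308.1] corner- [ -45.5 -157.6  305.7] tcp [ -83.4 -246.6  344.1] 
Rown [[-1.0, -0.011, -0.029], [0.001, 0.923, -0.386], [0.031, -0.386, -0.922]]
shift [-0.0277  0.1071  0.0173]
```

>>> apply_moves(motion=[{"claw": 0,"x": -0.01,"y": 0.04,"z": 0.01,"turn": 0},{"claw": 0,"x": -0.02,"y": 0.08,"z": 0.015,"turn": 0},{"claw": 0,"x": -0.028,"y": 0.107,"z": 0.017,"turn": 0},{"claw": 0,"x": -0.028,"y": 0.107,"z": 0.017,"turn": 0}])

```text
time: 9.2
tool_pos: [0.4285, -0.1806, 0.2846]
ee_rot: [-0.185, -3.017, 0.602]
contact_force: [0.1, -0.3, 0.6]
finger_gap: 1.003
grasp_force: 0.0
```

```bash
python3 - <<'E'
from h import *
goto('A_out',(-60,-120,124))
d=get_image('side'); cv2.imwrite('pics/s2.png',cv2.resize(d['img'][100:340,90:410,::-1],None,fx=2.4,fy=2.4))
s=read_state();M=R.from_rotvec(s['ee_rot']).as_matrix()
for k in PT: print(k,((proj(d,np.array(s['tool_pos'])+M@np.array(PT[k]))-[90,100])*2.4).round())
E
```

```text
t 9.2 p [ 0.4285 -0.1806  0.2846] q [ 0.261  0.02  -0.643  0.391 -1.128 -2.163] F [ 0.1 -0.3  0.6] gap 1.0027234151076383
[[-0.991  0.106 -0.082]
 [ 0.129  0.917 -0.378]
 [ 0.035 -0.385 -0.922]]
A_in [ -60.3 -139.   206.7] A_out [ -60.6 -119.7  198.7] B_in [ -59.  -220.2  240.7] B_out [ -58.7 -239.6  248.8] corner+ [-97.9 -65.2 248.7] corner- [-20.  -65.1 246. ] tcp [ -57.6 -154.2  284.6] 
Rown [[-0.999, -0.014, -0.032], [-0.001, 0.923, -0.386], [0.035, -0.385, -0.922]]
shift [-0.0032  0.0285  0.0689]
A_in [326. 328.]
A_out [313. 319.]
B_in [394. 369.]
B_out [413. 381.]
corner+ [213. 224.]
corner- [331. 192.]
tcp [335. 231.]
```

View pics/s2.png

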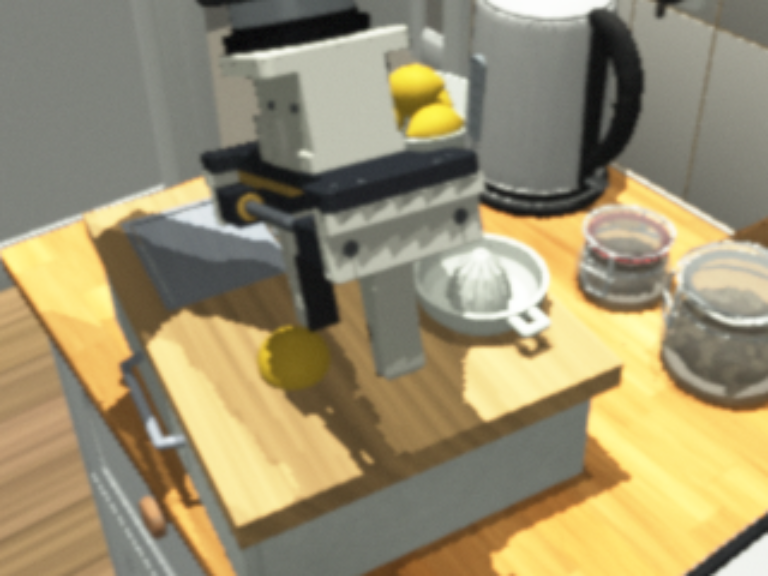

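The projected finger tips match the picture: A at about (318,325), B at (400,370), the lemon at (295,358). I'm going down behind the lemon.

>>> apply_moves(motion=[{"claw": 0,"x": -0.001,"y": 0.01,"z": 0.025,"turn": 0},{"claw": 0,"x": -0.002,"y": 0.02,"z": 0.05,"turn": 0},{"claw": 0,"x": -0.003,"y": 0.0275,"z": 0.067,"turn": 0},{"claw": 0,"x": -0.003,"y": 0.0275,"z": 0.067,"turn": 0}])

```text
time: 9.65
tool_pos: [0.4264, -0.1841, 0.2112]
ee_rot: [-0.19, -3.013, 0.602]
contact_force: [1.1, 0.3, 1.0]
finger_gap: 0.999
grasp_force: 0.0
```

```bash
python3 -c "
from h import *
goto('A_out',(-60,-33,123.5))"
```

```text
t 9.65 p [ 0.4264 -0.1841  0.2112] q [ 0.244  0.099 -0.762  0.442 -0.946 -2.244] F [1.1 0.3 1. ] gap 0.9992358552022169
[[-0.99   0.108 -0.086]
 [ 0.133  0.916 -0.379]
 [ 0.038 -0.386 -0.922]]
A_in [ -62.1 -142.9  133.4] A_out [ -62.4 -123.5  125.3] B_in [ -61.1 -224.   167.4] B_out [ -60.9 -243.4  175.5] corner+ [-99.3 -68.8 175.4] corner- [-21.4 -69.1 172.4] tcp [ -59.2 -157.9  211.2] 
Rown [[-0.999, -0.012, -0.036], [0.003, 0.922, -0.387], [0.038, -0.386, -0.922]]
shift [-0.0021  0.0841 -0.0334]
```

>>> apply_moves(motion=[{"claw": 0,"x": 0,"y": 0.014,"z": -0.006,"turn": 0},{"claw": 0,"x": 0,"y": 0.023,"z": -0.0095,"turn": 0},{"claw": 0,"x": -0.001,"y": 0.032,"z": -0.013,"turn": 0},{"claw": 0,"x": -0.001,"y": 0.041,"z": -0.017,"turn": 0},{"claw": 0,"x": -0.001,"y": 0.05,"z": -0.0205,"turn": 0}])

```text
time: 10.15
tool_pos: [0.4358, -0.1292, 0.2114]
ee_rot: [-0.189, -3.015, 0.602]
contact_force: [0.9, -0.1, 0.6]
finger_gap: 1.002
grasp_force: 0.5
```

```bash
cat >>h.py <<'E'
def lemon():
    for n in('top','side'):
        d=get_image(n); r=outline_of(n,'lemon_half')
        if r:
            v,u=np.nonzero(r[0]['pixels']); 
            b=r[0]['box']
            print(n,'lemon own',len(u),round(r[0]['confidence'],2),(Q.T@(ray(d,u.mean(),v.mean(),.133)-O)*1000).round(1),'box',np.round(b,1))
        else: print(n,'none')
E
python3 -c "
from h import *
goto('A_out',(-60,-33,123.5));lemon()"
```

```text
t 10.15 p [ 0.4358 -0.1292  0.2114] q [ 0.369  0.106 -0.738  0.395 -0.993 -2.327] F [ 0.9 -0.1  0.6] gap 1.0023926603227051
[[-0.991  0.108 -0.084]
 [ 0.132  0.916 -0.378]
 [ 0.036 -0.386 -0.922]]
A_in [-59.8 -87.2 133.6] A_out [-60.  -67.8 125.5] B_in [ -58.7 -168.3  167.6] B_out [ -58.5 -187.7  175.7] corner+ [-97.1 -13.2 175.6] corner- [-19.2 -13.3 172.8] tcp [ -57.  -102.3  211.4] 
Rown [[-0.999, -0.012, -0.034], [0.002, 0.922, -0.386], [0.036, -0.386, -0.922]]
shift [-0.      0.0329 -0.0116]
top lemon own 173 0.65 [101.4 125.5 133. ] box [234.3 176.2  14.2  11.2]
side lemon own 213 0.69 [-73.9 -49.7 133. ] box [205.4 242.   30.   24.4]
```

>>> apply_moves(motion=[{"claw": 0,"x": 0,"y": 0.009,"z": -0.0035,"turn": 0},{"claw": 0,"x": 0,"y": 0.018,"z": -0.007,"turn": 0},{"claw": 0,"x": 0,"y": 0.025,"z": -0.01,"turn": 0},{"claw": 0,"x": 0,"y": 0.029,"z": -0.0115,"turn": 0},{"claw": 0,"x": 0,"y": 0.03,"z": -0.012,"turn": 0}])

```text
time: 10.85
tool_pos: [0.4399, -0.0973, 0.2102]
ee_rot: [-0.188, -3.014, 0.602]
contact_force: [0.2, -0.4, -0.2]
finger_gap: 1.004
grasp_force: 0.1
```

```bash
python3 - <<'E'
from h import *
goto('A_out',(-60,-35,210));lemon()
d=get_image('side'); cv2.imwrite('pics/s3.png',cv2.resize(d['img'][130:310,110:330,::-1],None,fx=3.3,fy=3.3))
print([((proj(d,O+Q@np.array([x,y,120])/1000+[0,0,.12-.12])-[110,130])*3.3).round() for x,y in((-110,30),(-10,30))])
E
```

```text
t 10.85 p [ 0.4399 -0.0973  0.2102] q [ 0.438  0.116 -0.722  0.369 -1.017 -2.374] F [ 0.2 -0.4 -0.2] gap 1.0039674272411245
[[-0.991  0.107 -0.085]
 [ 0.131  0.916 -0.379]
 [ 0.037 -0.386 -0.922]]
A_in [-60.  -55.  132.4] A_out [-60.2 -35.6 124.3] B_in [ -58.8 -136.1  166.4] B_out [ -58.5 -155.5  174.5] corner+ [-97.3  19.  174.4] corner- [-19.4  18.9 171.5] tcp [-57.1 -70.1 210.2] 
Rown [[-0.999, -0.013, -0.035], [0.001, 0.922, -0.386], [0.037, -0.386, -0.922]]
shift [ 0.003  -0.0325 -0.0792]
top none
side lemon own 200 0.68 [-71.6 -20.4 133. ] box [199.2 230.8  27.3  19.5]
[array([173., 321.]), array([344., 265.])]
```

View pics/s3.png

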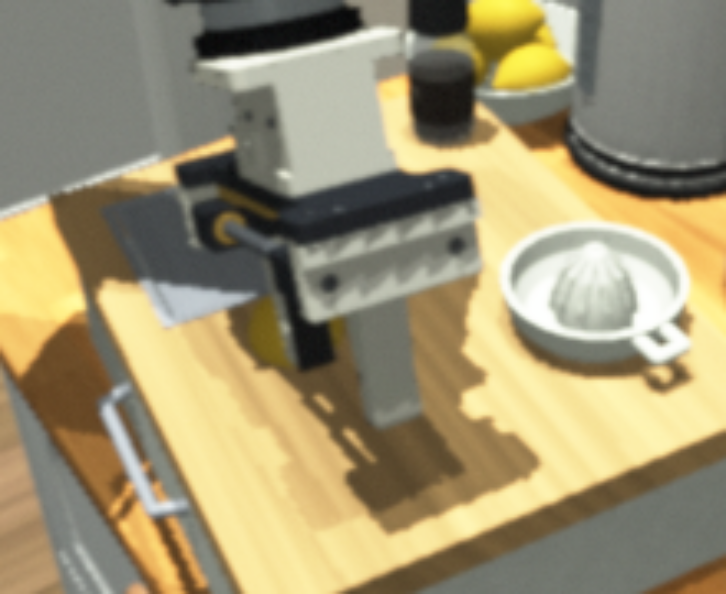

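>>> apply_moves(motion=[{"claw": 0,"x": 0,"y": -0.012,"z": 0.002,"turn": 0},{"claw": 0,"x": 0.001,"y": -0.025,"z": -0.02,"turn": 0},{"claw": 0,"x": 0.002,"y": -0.04,"z": -0.06,"turn": 0},{"claw": 0,"x": 0.004,"y": -0.055,"z": -0.1,"turn": 0},{"claw": 0,"x": 0.004,"y": -0.055,"z": -0.1,"turn": 0}])

```text
time: 11.6
tool_pos: [0.4403, -0.1101, 0.3292]
ee_rot: [-0.191, -3.023, 0.6]
contact_force: [0.6, 0.3, -0.0]
finger_gap: 1.0
grasp_force: 0.0
```

```bash
python3 - <<'E'
from h import *
goto('B_in',(-60,-60,190));lemon()
E
```

```text
t 11.6 p [ 0.4403 -0.1101  0.3292] q [ 0.418 -0.005 -0.541  0.332 -1.288 -2.249] F [ 0.6  0.3 -0. ] gap 1.0003375191655914
[[-0.991  0.111 -0.077]
 [ 0.132  0.917 -0.377]
 [ 0.029 -0.384 -0.923]]
A_in [-57.3 -67.5 251.4] A_out [-57.5 -48.1 243.3] B_in [ -56.5 -148.7  285.1] B_out [ -56.3 -168.1  293.2] corner+ [-95.    6.4 293.3] corner- [-17.    6.3 291. ] tcp [-55.1 -82.8 329.2] 
Rown [[-1.0, -0.01, -0.027], [0.002, 0.923, -0.384], [0.029, -0.384, -0.923]]
shift [0.0009 0.1185 0.0539]
top lemon own 5163 0.41 [ 47.6  11.5 133. ] box [276.2 227.6 144.1 106.4]
side none
```

>>> apply_moves(motion=[{"claw": 0,"x": 0,"y": 0.035,"z": -0.015,"turn": 0},{"claw": 0,"x": 0,"y": 0.075,"z": -0.02,"turn": 0},{"claw": 0,"x": 0,"y": 0.1,"z": -0.03,"turn": 0},{"claw": 0,"x": 0,"y": 0.1,"z": -0.03,"turn": 0}])

```text
time: 12.2
tool_pos: [0.4521, -0.005, 0.3114]
ee_rot: [-0.185, -3.012, 0.605]
contact_force: [0.0, -0.2, -0.6]
finger_gap: 0.997
grasp_force: 0.0
```

```bash
python3 - <<'E'
from h import *
goto('B_in',(-60,-43,200));lemon()
d=get_image('side'); cv2.imwrite('pics/s4.png',cv2.resize(d['img'][130:310,110:330,::-1],None,fx=3.3,fy=3.3))
print([((proj(d,O+Q@np.array([x,y,z])/1000)-[110,130])*3.3).round() for x,y,z in((-60,-8,120),(-60,-8,148),(-60,-33,123),(-60,17,123),(-60,30,120))])
E
```

```text
t 12.2 p [ 0.4521 -0.005   0.3114] q [ 0.618  0.059 -0.495  0.271 -1.331 -2.418] F [ 0.  -0.2 -0.6] gap 0.9970264219692353
[[-0.991  0.105 -0.087]
 [ 0.13   0.916 -0.38 ]
 [ 0.039 -0.388 -0.921]]
A_in [-60.1  37.9 233.5] A_out [-60.5  57.3 225.4] B_in [-58.8 -43.2 267.7] B_out [-58.5 -62.5 275.8] corner+ [-97.5 111.9 275.5] corner- [-19.6 111.9 272.4] tcp [-57.1  23.  311.4] 
Rown [[-0.999, -0.015, -0.036], [-0.0, 0.922, -0.388], [0.039, -0.388, -0.921]]
shift [-0.0014  0.0264  0.0623]
top none
side lemon own 531 0.59 [-60.6 -20.3 133. ] box [198.3 229.4  25.4  26.1]
[array([286., 331.]), array([281., 290.]), array([304., 354.]), array([268., 301.]), array([260., 292.])]
```

View pics/s4.png

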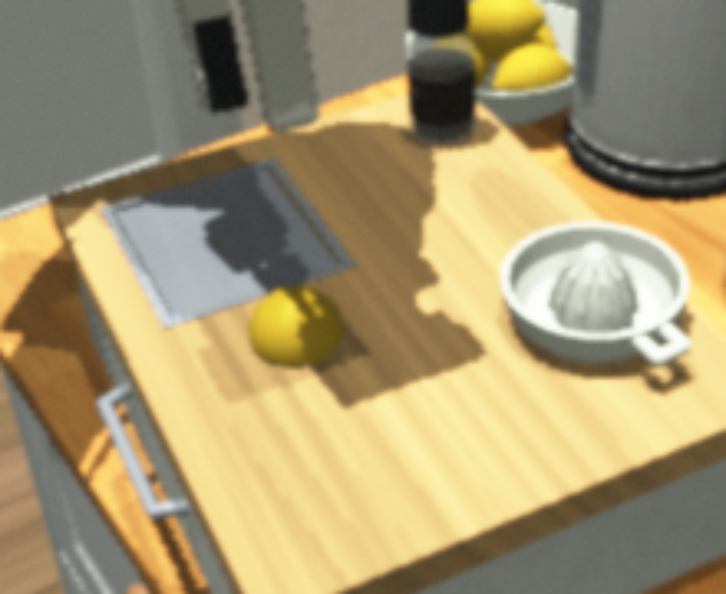

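>>> apply_moves(motion=[{"claw": 0,"x": 0,"y": -0.04,"z": 0.015,"turn": 0},{"claw": 0,"x": 0,"y": -0.08,"z": 0.03,"turn": 0},{"claw": 0,"x": 0,"y": -0.102,"z": 0.043,"turn": 0},{"claw": 0,"x": 0,"y": -0.102,"z": 0.043,"turn": 0}])

```text
time: 12.85
tool_pos: [0.4351, -0.1198, 0.3123]
ee_rot: [-0.195, -3.012, 0.602]
contact_force: [0.6, -0.1, 0.5]
finger_gap: 1.003
grasp_force: 0.0
```

```bash
python3 - <<'E'
from h import *
goto('A_out',(-60,-54,124.5));lemon()
E
```

```text
t 12.85 p [ 0.4351 -0.1198  0.3123] q [ 0.399  0.004 -0.574  0.338 -1.252 -2.247] F [ 0.6 -0.1  0.5] gap 1.0032594309368947
[[-0.99   0.111 -0.088]
 [ 0.136  0.916 -0.378]
 [ 0.038 -0.386 -0.922]]
A_in [-61.8 -77.9 234.4] A_out [-62.  -58.6 226.3] B_in [ -61.  -159.1  268.4] B_out [ -60.9 -178.5  276.6] corner+ [-98.8  -3.7 276.5] corner- [-20.8  -4.2 273.5] tcp [-58.9 -93.  312.3] 
Rown [[-0.999, -0.009, -0.038], [0.006, 0.922, -0.386], [0.038, -0.386, -0.922]]
shift [-0.0059  0.0435  0.092 ]
top lemon own 5695 0.35 [ 40.6  23.  133. ] box [276.6 226.6 146.1 106.8]
side lemon own 520 0.87 [-59.5 -19.7 133. ] box [199.3 229.3  29.2  21.4]
```

>>> apply_moves(motion=[{"claw": 0,"x": -0.002,"y": 0.015,"z": 0.035,"turn": 0},{"claw": 0,"x": -0.004,"y": 0.03,"z": 0.07,"turn": 0},{"claw": 0,"x": -0.006,"y": 0.0415,"z": 0.092,"turn": 0},{"claw": 0,"x": -0.006,"y": 0.0415,"z": 0.092,"turn": 0}])

```text
time: 13.45
tool_pos: [0.4384, -0.1141, 0.2092]
ee_rot: [-0.186, -3.008, 0.604]
contact_force: [0.3, -0.5, 0.3]
finger_gap: 1.001
grasp_force: 0.0
```

```bash
python3 - <<'E'
from h import *
goto('A_out',(-60,-19,124))
E
```

```text
t 13.45 p [ 0.4384 -0.1141  0.2092] q [ 0.401  0.117 -0.729  0.382 -1.006 -2.348] F [ 0.3 -0.5  0.3] gap 1.0005101737684508
[[-0.99   0.105 -0.09 ]
 [ 0.132  0.915 -0.38 ]
 [ 0.042 -0.388 -0.92 ]]
A_in [-59.7 -72.1 131.3] A_out [-60.  -52.8 123.2] B_in [ -58.4 -153.2  165.5] B_out [ -58.1 -172.5  173.7] corner+ [-96.8   2.  173.3] corner- [-18.9   1.8 170. ] tcp [-56.4 -87.  209.2] 
Rown [[-0.999, -0.015, -0.04], [0.002, 0.921, -0.389], [0.042, -0.388, -0.92]]
shift [ 0.0001  0.0308 -0.0139]
```

>>> apply_moves(motion=[{"claw": 0,"x": 0,"y": 0.01,"z": -0.0045,"turn": 0},{"claw": 0,"x": 0,"y": 0.018,"z": -0.008,"turn": 0},{"claw": 0,"x": 0,"y": 0.025,"z": -0.011,"turn": 0},{"claw": 0,"x": 0,"y": 0.029,"z": -0.013,"turn": 0},{"claw": 0,"x": 0,"y": 0.031,"z": -0.014,"turn": 0}])

```text
time: 13.95
tool_pos: [0.4446, -0.0798, 0.2131]
ee_rot: [-0.188, -3.015, 0.602]
contact_force: [0.3, -0.1, 1.3]
finger_gap: 1.002
grasp_force: 0.5
```

>>> apply_moves(motion=[{"claw": 0,"x": 0,"y": -0.012,"z": 0.002,"turn": 0},{"claw": 0,"x": 0.001,"y": -0.025,"z": -0.02,"turn": 0},{"claw": 0,"x": 0.002,"y": -0.04,"z": -0.06,"turn": 0},{"claw": 0,"x": 0.003,"y": -0.05,"z": -0.09,"turn": 0},{"claw": 0,"x": 0.003,"y": -0.02,"z": -0.1,"turn": 0}])

```text
time: 14.45
tool_pos: [0.4482, -0.062, 0.3169]
ee_rot: [-0.195, -3.02, 0.599]
contact_force: [0.5, 0.9, -0.1]
finger_gap: 1.0
grasp_force: 0.0
```

```bash
python3 - <<'E'
from h import *
goto('B_in',(-60,-35,260));lemon()
E
```

```text
t 14.45 p [ 0.4482 -0.062   0.3169] q [ 0.511  0.025 -0.528  0.305 -1.298 -2.335] F [ 0.5  0.9 -0.1] gap 1.000017283967152
[[-0.99   0.113 -0.08 ]
 [ 0.134  0.917 -0.376]
 [ 0.031 -0.383 -0.923]]
A_in [-55.8 -18.7 239.1] A_out [-55.9   0.7 231.1] B_in [-55.1 -99.9 272.8] B_out [ -54.9 -119.3  280.9] corner+ [-93.1  55.3 281.1] corner- [-15.2  55.  278.7] tcp [-53.4 -34.  316.9] 
Rown [[-1.0, -0.008, -0.03], [0.005, 0.924, -0.383], [0.031, -0.383, -0.923]]
shift [ 0.0048  0.0649 -0.0129]
top none
side lemon own 493 0.9 [-60.4  -4.5 133. ] box [195.8 225.1  28.5  23. ]
```

>>> apply_moves(motion=[{"claw": 0,"x": 0.002,"y": 0.03,"z": -0.006,"turn": 0},{"claw": 0,"x": 0.005,"y": 0.062,"z": -0.012,"turn": 0},{"claw": 0,"x": 0.005,"y": 0.062,"z": -0.012,"turn": 0}])

```text
time: 14.95
tool_pos: [0.4504, 0.0025, 0.2988]
ee_rot: [-0.187, -3.012, 0.603]
contact_force: [0.7, 0.0, -0.5]
finger_gap: 1.001
grasp_force: 0.0
```

```bash
python3 - <<'E'
from h import *
goto('B_in',(-60,-38,180));lemon()
d=get_image('side'); cv2.imwrite('pics/s5.png',cv2.resize(d['img'][130:310,110:330,::-1],None,fx=3.3,fy=3.3))
for yc in(-5,0):print([((proj(d,O+Q@np.array([-60+25*np.cos(t),yc+25*np.sin(t),122])/1000)-[110,130])*3.3).round().tolist() for t in np.arange(0,6.28,np.pi/2)])
E
```

```text
t 14.95 p [0.4504 0.0025 0.2988] q [ 0.634  0.068 -0.513  0.267 -1.307 -2.439] F [ 0.7  0.  -0.5] gap 1.0010495657240472
[[-0.991  0.106 -0.086]
 [ 0.131  0.916 -0.379]
 [ 0.039 -0.387 -0.921]]
A_in [-62.7  45.2 221. ] A_out [-63.   64.6 212.9] B_in [-61.5 -35.9 255.1] B_out [-61.2 -55.3 263.2] corner+ [-100.   119.2  263. ] corner- [-22.1 119.1 260. ] tcp [-59.7  30.2 298.8] 
Rown [[-0.999, -0.014, -0.036], [0.001, 0.922, -0.387], [0.039, -0.387, -0.921]]
shift [-0.0044  0.0271  0.0699]
top none
side lemon own 522 0.72 [-60.7  -4.8 133. ] box [192.7 224.4  31.2  24.5]
[[327.0, 310.0], [267.0, 299.0], [239.0, 340.0], [302.0, 353.0]]
[[323.0, 305.0], [263.0, 294.0], [236.0, 335.0], [298.0, 347.0]]
```

View pics/s5.png

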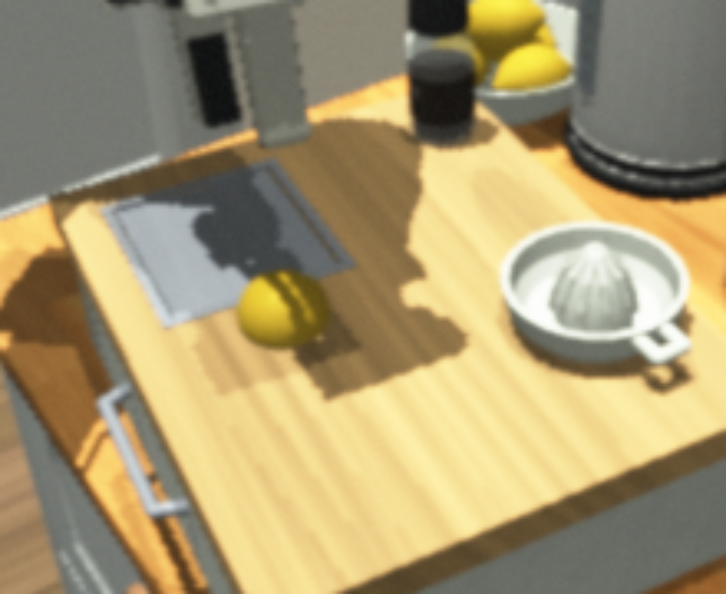

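Lemon centre is at own y of about −2, fully on the board with its front about 7 mm short of the lip. I'm going down with finger A over the flap and B behind the lemon.

>>> apply_moves(motion=[{"claw": 0,"x": -0.001,"y": 0.009,"z": 0.023,"turn": 0},{"claw": 0,"x": -0.002,"y": 0.018,"z": 0.047,"turn": 0},{"claw": 0,"x": -0.004,"y": 0.027,"z": 0.07,"turn": 0},{"claw": 0,"x": -0.004,"y": 0.027,"z": 0.07,"turn": 0}])

```text
time: 15.6
tool_pos: [0.4496, -0.0026, 0.2226]
ee_rot: [-0.19, -3.008, 0.605]
contact_force: [-0.4, 0.3, 0.3]
finger_gap: 0.999
grasp_force: 0.0
```

```bash
python3 - <<'E'
from h import *
goto('B_in',(-60,-37,123.5))
E
```

```text
t 15.6 p [ 0.4496 -0.0026  0.2226] q [ 0.622  0.143 -0.629  0.289 -1.126 -2.487] F [-0.4  0.3  0.3] gap 0.9991701046890015
[[-0.99   0.108 -0.09 ]
 [ 0.134  0.915 -0.381]
 [ 0.041 -0.389 -0.92 ]]
A_in [-63.   39.9 144.8] A_out [-63.2  59.3 136.6] B_in [-61.9 -41.1 179. ] B_out [-61.6 -60.5 187.1] corner+ [-100.   114.1  186.7] corner- [-22.  113.8 183.5] tcp [-59.8  25.1 222.6] 
Rown [[-0.999, -0.012, -0.04], [0.004, 0.921, -0.389], [0.041, -0.389, -0.92]]
shift [-0.0041  0.0254  0.0494]
```

>>> apply_moves(motion=[{"claw": 0,"x": -0.002,"y": 0.01,"z": 0.015,"turn": 0},{"claw": 0,"x": -0.003,"y": 0.018,"z": 0.033,"turn": 0},{"claw": 0,"x": -0.004,"y": 0.025,"z": 0.048,"turn": 0},{"claw": 0,"x": -0.004,"y": 0.025,"z": 0.048,"turn": 0}])

```text
time: 16.0
tool_pos: [0.4537, 0.0027, 0.1706]
ee_rot: [-0.189, -3.012, 0.604]
contact_force: [0.7, -1.8, 0.4]
finger_gap: 0.999
grasp_force: 0.7
```

```bash
python3 - <<'E'
from h import *
goto('B_in',(-60,15,124));lemon()
d=get_image('side'); cv2.imwrite('pics/s6.png',cv2.resize(d['img'][130:310,110:330,::-1],None,fx=3.3,fy=3.3))
E
```

```text
t 16.0 p [0.4537 0.0027 0.1706] q [ 0.624  0.215 -0.69   0.312 -0.996 -2.535] F [ 0.7 -1.8  0.4] gap 0.9988080473630592
[[-0.99   0.108 -0.086]
 [ 0.133  0.916 -0.38 ]
 [ 0.038 -0.388 -0.921]]
A_in [-59.4  45.8  92.8] A_out [-59.7  65.1  84.6] B_in [-58.3 -35.3 126.9] B_out [-58.1 -54.7 135. ] corner+ [-96.6 119.9 134.7] corner- [-18.7 119.7 131.7] tcp [-56.5  30.8 170.6] 
Rown [[-0.999, -0.012, -0.036], [0.003, 0.922, -0.388], [0.038, -0.388, -0.921]]
shift [ 0.0017  0.0475 -0.0168]
top none
side lemon own 284 0.59 [-71.2  -2.3 133. ] box [187.5 225.8  14.4  23.4]
```

View pics/s6.png

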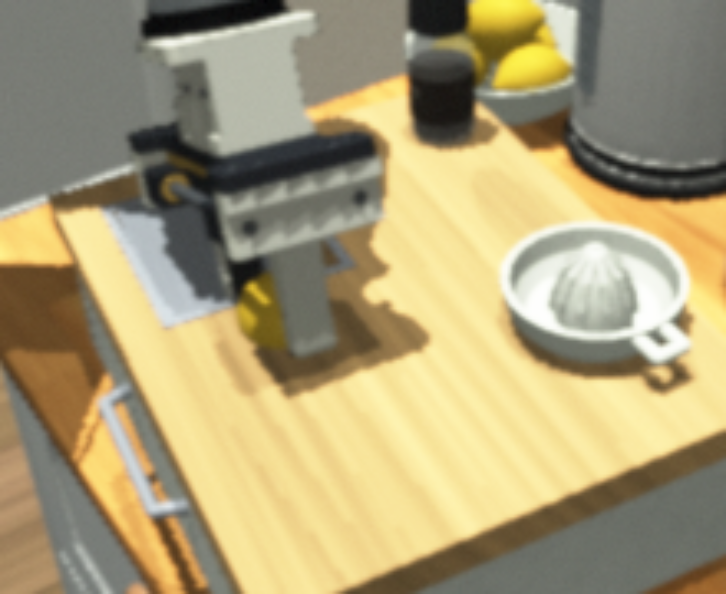

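>>> apply_moves(motion=[{"claw": 0,"x": 0,"y": 0.009,"z": -0.002,"turn": 0},{"claw": 0,"x": 0,"y": 0.016,"z": -0.005,"turn": 0},{"claw": 0,"x": 0.001,"y": 0.024,"z": -0.008,"turn": 0},{"claw": 0,"x": 0.001,"y": 0.032,"z": -0.0105,"turn": 0}])

```text
time: 16.65
tool_pos: [0.457, 0.0373, 0.1682]
ee_rot: [-0.188, -3.013, 0.603]
contact_force: [-0.5, -4.1, 2.0]
finger_gap: 1.004
grasp_force: 1.8
```

```bash
python3 - <<'E'
from h import *
goto('B_in',(-60,15,124.5));lemon()
E
```

```text
t 16.65 p [0.457  0.0373 0.1682] q [ 0.682  0.237 -0.658  0.287 -1.015 -2.571] F [-0.5 -4.1  2. ] gap 1.0035269222056769
[[-0.991  0.107 -0.085]
 [ 0.132  0.916 -0.379]
 [ 0.037 -0.387 -0.921]]
A_in [-60.5  80.6  90.4] A_out [-60.8 100.   82.2] B_in [-59.4  -0.5 124.4] B_out [-59.2 -19.9 132.5] corner+ [-97.8 154.7 132.3] corner- [-19.9 154.5 129.4] tcp [-57.6  65.6 168.2] 
Rown [[-0.999, -0.013, -0.035], [0.002, 0.922, -0.387], [0.037, -0.387, -0.921]]
shift [ 0.0006  0.0143 -0.0061]
top none
side none
```

>>> apply_moves(motion=[{"claw": 0,"x": 0,"y": 0.006,"z": -0.0025,"turn": 0},{"claw": 0,"x": 0.0005,"y": 0.011,"z": -0.0047,"turn": 0},{"claw": 0,"x": 0.0005,"y": 0.0145,"z": -0.0062,"turn": 0},{"claw": 0,"x": 0.0005,"y": 0.0145,"z": -0.0062,"turn": 0}])

```text
time: 17.25
tool_pos: [0.4585, 0.0526, 0.168]
ee_rot: [-0.189, -3.013, 0.603]
contact_force: [-1.6, -2.4, 3.3]
finger_gap: 1.002
grasp_force: 1.7
```

```bash
python3 - <<'E'
from h import *
goto('B_in',(-60,22,124.5));lemon()
d=get_image('side'); cv2.imwrite('pics/s7.png',cv2.resize(d['img'][150:270,110:270,::-1],None,fx=4.5,fy=4.5))
E
```

```text
t 17.25 p [0.4585 0.0526 0.168 ] q [ 0.706  0.247 -0.64   0.276 -1.027 -2.585] F [-1.6 -2.4  3.3] gap 1.0022243267493727
[[-0.99   0.107 -0.086]
 [ 0.132  0.916 -0.379]
 [ 0.038 -0.387 -0.921]]
A_in [-61.1  96.   90.2] A_out [-61.3 115.3  82. ] B_in [-60.   14.8 124.2] B_out [-59.7  -4.5 132.3] corner+ [-98.3 170.  132.2] corner- [-20.4 169.8 129.2] tcp [-58.2  80.9 168. ] 
Rown [[-0.999, -0.013, -0.036], [0.002, 0.922, -0.387], [0.038, -0.387, -0.921]]
shift [ 0.0001  0.0065 -0.0031]
top lemon own 9578 0.53 [ -7.7 -21.8 133. ] box [276.2 225.6 143.7 109. ]
side none
```

View pics/s7.png

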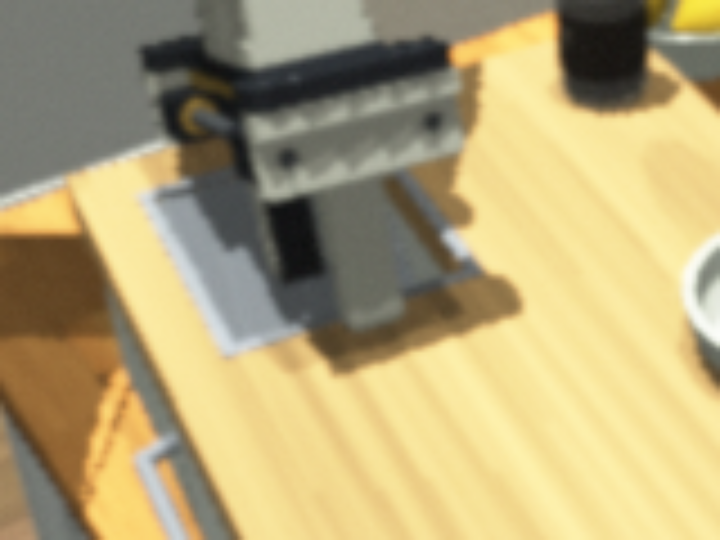

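No yellow is visible on the board, so the lemon has gone through the opening. I'll wait briefly, then lift straight up.

>>> apply_moves(motion=[{"claw": 0,"x": 0,"y": 0,"z": 0,"turn": 0},{"claw": 0,"x": 0,"y": 0,"z": 0,"turn": 0},{"claw": 0,"x": 0,"y": 0,"z": 0,"turn": 0},{"claw": 0,"x": 0.001,"y": -0.006,"z": -0.014,"turn": 0},{"claw": 0,"x": 0.002,"y": -0.014,"z": -0.033,"turn": 0}])

```text
time: 18.0
tool_pos: [0.4576, 0.0519, 0.2037]
ee_rot: [-0.189, -3.011, 0.604]
contact_force: [0.3, 1.0, 0.1]
finger_gap: 0.999
grasp_force: 0.0
```

>>> apply_moves(motion=[{"claw": 0,"x": 0.001,"y": -0.012,"z": -0.028,"turn": 0},{"claw": 0,"x": 0.002,"y": -0.025,"z": -0.06,"turn": 0},{"claw": 0,"x": 0.003,"y": -0.045,"z": -0.1,"turn": 0},{"claw": 0,"x": 0.004,"y": -0.06,"z": -0.14,"turn": 0},{"claw": 0,"x": 0.004,"y": -0.06,"z": -0.14,"turn": 0}])

```text
time: 18.5
tool_pos: [0.4617, 0.0522, 0.3618]
ee_rot: [-0.19, -3.024, 0.595]
contact_force: [0.4, -0.5, -0.7]
finger_gap: 0.998
grasp_force: 0.0
```

```bash
python3 - <<'E'
from h import *
own();lemon()
d=get_image('side'); cv2.imwrite('pics/s8.png',cv2.resize(d['img'][110:310,90:350,::-1],None,fx=3,fy=3))
for k in('juicer','grinder','oats','cashews'): print(k,[np.round(x['box'],1) for x in search_frame('side',k)[:1]])
E
```

```text
t 18.5 p [0.4617 0.0522 0.3618] q [ 0.706  0.063 -0.359  0.238 -1.466 -2.465] F [ 0.4 -0.5 -0.7] gap 0.998356262202875
[[-0.991  0.11  -0.076]
 [ 0.131  0.918 -0.374]
 [ 0.029 -0.38  -0.924]]
A_in [-57.1  96.5 284. ] A_out [-57.3 115.9 276.1] B_in [-56.2  15.1 317.5] B_out [-56.   -4.3 325.5] corner+ [-94.8 170.2 326.2] corner- [-16.9 170.1 324. ] tcp [-54.9  80.9 361.8] 
Rown [[-1.0, -0.01, -0.027], [0.001, 0.925, -0.38], [0.029, -0.38, -0.924]]
top none
side none
juicer [array([236.8, 257.5, 224.5, 197.6])]
grinder [array([242.4, 147.5,  21. ,  58.8])]
oats [array([347.5, 206.2,  47.3,  43.7])]
cashews [array([396.2, 235.2,  65.4,  71. ])]
```

View pics/s8.png

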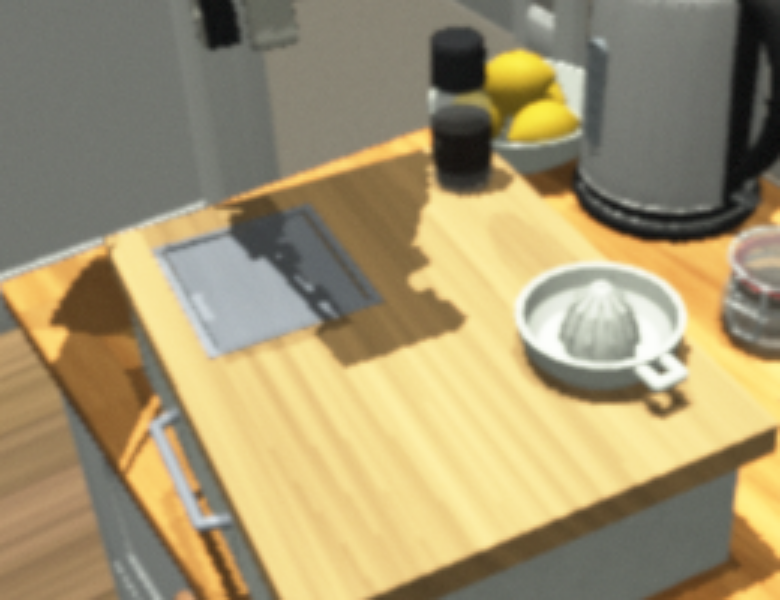

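The lemon half is gone, the flap is shut and level, and the bystanders are where they were. I'm handing it in.

```bash
python3 -c "
from workcell import *
print(sign_off())"
```

```text
the job is handed in; nothing more can be done
None
```

The lemon half went over the lip into the waste drawer with the flap held down, the flap sprang shut afterwards, and the other things on the board stayed where they stood; the job was handed in at about 19 s, and no verdict came back.

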